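# Load the free bay of the dish holder and bring the hold-downs over both dishes

### The job

One bay of the two-bay dish holder already has a petri dish; the other has a stray microtube lying in it: put that microtube in the white cup. Then slide the loose 62 mm petri dish along the bench (never lift it) into the bay you cleared, fully home against its two back pegs, leaving the dish in the other bay and everything else where it is. Last, turn the holder's hold-down shaft until its index tab points straight up, and let go.

Things in the scene. Friction and masses are not known exactly. Their poses are not given: they have to be found in the camera images.
- holder: Aluminium two-bay dish holder, fixed, without floor: dishes lie on the bench itself. Origin on the bench midway between the bay centres (at y = +42 and -42 mm); x from the open mouths to the back (roughly away from the robot), y to its left. Rails 12 mm high begin at x = -15 mm, their flared lead-ins at x = -42, y = +-93 mm; the 14 mm wide rib between the bays has its nose at x = -22 mm.
- bay_left (a point): Centre, on the bench, of where a 62 mm dish lies when home in the left (+y) bay; axes as the holder's. A bay is 70 mm wide; at its back stand two pegs 8 mm thick, 12 mm high, 27 mm behind this centre and 23.5 mm to either side; a cross bar 10 mm high begins 40 mm behind it.
- bay_right (a point): The same for the right (-y) bay.
- roller (a joint): Angle of the hold-down shaft (rad), which lies along the holder's y between cone centres. 0: index tab straight up, both clip arms level towards the mouths, feet 5 mm above the lids. Positive: tab leans to the back (holder's +x), clips raised. Starts at 0.95 to 1.2; travel -0.6 to 1.4; friction holds it where it is left; 2 N at the tab turns it.
- shaft_axis (a point): Point on the shaft's axis at its middle (below the tab), 50 mm behind the bay centres, 28 mm above the bench; axes as the holder's. Its end posts are 36 mm high, 85 mm to either side. Clip arms reach 24 mm from the axis; raised, their ends stand up to 54 mm above the bench.
- tab_top (a point): Middle of the top edge of the index tab, 50 mm from the shaft's axis. The tab is grey with a white line, 28 mm wide along the shaft, 6 mm thick, on a hub 16 mm thick; its z axis points along the tab.
- dish_center (a point): Centre (half-way up) of the loose clear petri dish with lid, 62 mm across, 15 mm high, about 40 g, that starts on the bench in front of the holder; z up.
- held_dish_center (a point): Centre of the like petri dish (62 mm across, 15 mm high) that already lies in one of the two bays, left or right; it stays there.
- tube_center (a point): Centre of the stray microtube, lying flat in the other bay about its centre: 42 mm long along its own y (roughly along the bay, the cap at its own -y end towards the mouth, the other end tapering), 13 mm wide, 16 mm high, 12 g.
- cup_in (a point): Centre of the inner floor of the open white discard cup, fixed to the bench; mouth 90 mm across the outside, wall 3 mm, rim 60 mm above the bench.
- bottle: Bystander: round glass bottle, 56 mm thick, 103 mm high, left of the holder; origin under its centre. Leave it standing where it is.
- timer: Bystander: bench timer, 62 x 68 x 19 mm, at the right front; origin under its centre. Leave it alone.
- big_dish: Bystander: larger petri dish, 90 mm across, 15 mm high, at the right back; origin under its centre. It is not the dish to load. Leave it alone.

How it is judged:
By the outcome, as a careful person would: the job done as asked, in the order asked, and still so for the second after the job is handed in, with the robot touching nothing.
It also fails if it takes over 64 s, if anything falls off the work surface, if the arm or the gripper's body presses on something with over 40 N, if the wrist force passes 120 N, or if a joint passes its speed limit or range.

### The arm

A 6-joint arm with a two-finger parallel gripper is mounted at the origin on a cart in front of the work surface, level with it; the furniture and walls round the work are solid. World frame = base frame: x ahead of the robot, y to its left, z up, the work surface at z = 0. Lengths are in m, angles in rad, forces in N, time in s.
With the tool pointing down it reaches from about 0.275 to 0.975 m from the base axis. Payload 8.4 kg.
Tool frame: the origin (TCP) lies midway between the tips of the shut fingers; the grasp point (between the pads) lies 19 mm behind it; z points along the fingers, y is the direction in which the jaws open and shut (so a half turn about z gives the same grasp; the last joint's range is limited). The gripper opens to 92 mm and grips with 3 to 60 N. Pads are 20 mm wide; open, the fingers measure 128 mm over their backs; the gripper's body (75 mm by 189 mm) begins 69 mm behind the grasp point.
Start: joints at [-1.283, 0.353, 1.633, -0, 1.155, -0.002], TCP at [0.179, -0.599, 0.192] pointing down, gripper open.
Joint ranges: [-2.63, 2.63], [-0.92, 2.1], [0.06, 2.66], [-1.3, 4.44], [0, 2.69], [-3.02, 3.02]. Speed limits (rad/s): [2.22, 2.22, 2.79, 3.14, 3.14, 3.14].

### API

Orientations are given as a 3x3 rotation matrix whose columns are the frame's x, y, z axes.
In Python, from workcell import robot gives the robot as it stands.
- The arm moves only by the tool drive_tool, never from a script. Its arguments are lists of equal length, an entry for each row: "dr": the turn, a rotation vector about the tool's x, y, z in rad, a list of three; "travel": the shift along the tool's x, y, z in m, a list of three; "gripper": the opening in per cent of the stroke, from 0 (shut) to 100 (fully open). A call has 1 to 12 rows; each row is the pose to reach, as a shift and turn from the pose commanded when the call began, along the tool's axes at that moment; what a row does not reach only later rows make up. A row lasts 1/8 s, in which the tool goes at most 62.5 mm and 10.7 degrees, less where a joint would pass 70% of its speed; a pose out of reach is approached as far as the arm can. A call with a gripper value outside its range is refused whole. The fingers move at their own pace and stop on an object; "grip_force" is the grip in N (left out, the last holds). Time passes only in rows, so rows that repeat a pose let the fingers close. It gives the time, the measured TCP pose, the force and the opening at its end, in the units of the state.
- robot.sense(): the state, without advancing time (a new reading comes with each control period).
- robot.snapshot(name): name is "scene" or "top"; returns a dict with "pixels" (420x560x3 uint8, blue, green, red), "fx", "fy", "cx", "cy" (pixels), "k1" (the pictures are not rectified: a ray, as slopes to the right and down, at radius r is drawn at 1 + k1 r^2 times it, then the intrinsics apply), "R" (3x3) and "t" (3): a world point X has camera coordinates R X + t. Camera axes: x right, y down, z forward; pixel columns grow to the right and rows downward; lengths in m; the calibration is good to about 2 mm. A picture is of the moment at which its call begins. There is no depth.
- robot.hand_in(): hands the job in, once; it reports no verdict.
The state is a dict: "time_s": time; "joints": joint angles; "qvel": joint speeds; "joint_torque": joint torques, N m; "eef_pos": TCP position; "eef_rot": TCP orientation; "wrist_force": force on the tool from outside, world axes, zero at the start; "wrist_torque": the same for the moment, N m; "opening": opening from 0.0 (shut) to 1.0 (fully open).
Only numpy, scipy, OpenCV 4.12 (cv2) and the standard library are available. Lean on these libraries where they do the work, as an engineer would, in place of code of your own. Each camera call takes 0.05 s, during which the arm holds its last target. There are 200 camera calls.

## Working session

There is one attempt and no reset: what is moved stays moved. The work goes in short steps, Python scripts to look and compute and a tool call to move; the robot and the scene stay as the last step left them, time stands still between calls to the robot, and variables do not carry over. Pictures are saved under pics/ and viewed, about 8 in all and at most 12, crops included, and the job is handed in when it is done.

Besides the shell and the picture viewer there is one more tool, called after "Call:" in YAML: its name, and indented under it one key for each argument. drive_tool: Moves the arm, as the interface text tells. Its arguments: {"type":"object","properties":{"dr":{"type":"array"},"travel":{"type":"array"},"gripper":{"type":"array"},"grip_force":{"type":"number"}},"required":["dr","travel","gripper"]}

```bash
mkdir -p pics
cat > h.py <<'E'
import numpy as np, cv2
from workcell import robot
def snap(n):
    return robot.snapshot(n)
def ray(s,u,v):
    K=np.array([[s['fx'],0,s['cx']],[0,s['fy'],s['cy']],[0,0,1.]])
    xd=np.array([(u-s['cx'])/s['fx'],(v-s['cy'])/s['fy']]); x=xd.copy()
    for _ in range(30): x=xd/(1+s['k1']*(x@x))
    R=np.array(s['R']);t=np.array(s['t'])
    return -R.T@t, R.T@np.array([x[0],x[1],1])
def at(s,u,v,z):
    o,d=ray(s,u,v); return o+d*(z-o[2])/d[2]
def proj(s,X):
    c=np.array(s['R'])@np.array(X)+np.array(s['t']); x=c[:2]/c[2]; x=x*(1+s['k1']*(x@x))
    return np.array([s['fx']*x[0]+s['cx'],s['fy']*x[1]+s['cy']])
def save(s,name,box=None,k=1):
    p=s['pixels']
    if box: p=p[box[1]:box[3],box[0]:box[2]]
    cv2.imwrite('pics/'+name,cv2.resize(p,None,fx=k,fy=k,interpolation=cv2.INTER_CUBIC))
E
python3 - <<'E'
from h import *
import pickle
for n in('top','scene'):
    s=snap(n); pickle.dump(s,open(n+'0.pkl','wb')); save(s,n+'0.png',k=1.4)
    print(n,-np.array(s['R']).T@s['t'],np.round(s['R'],3).tolist(),s['fx'],s['k1'])
E
```

```text
top [0.43458641 0.07555587 1.31176095] [[0.004, -1.0, 0.006], [-0.998, -0.004, -0.066], [0.066, -0.005, -0.998]] 511.07211671915144 -0.09449378492138652
scene [-0.22391185  0.47699001  0.91032157] [[-0.467, -0.884, -0.002], [-0.625, 0.331, -0.707], [0.626, -0.329, -0.707]] 424.40967096967785 -0.10175381376346464
```

View pics/top0.png

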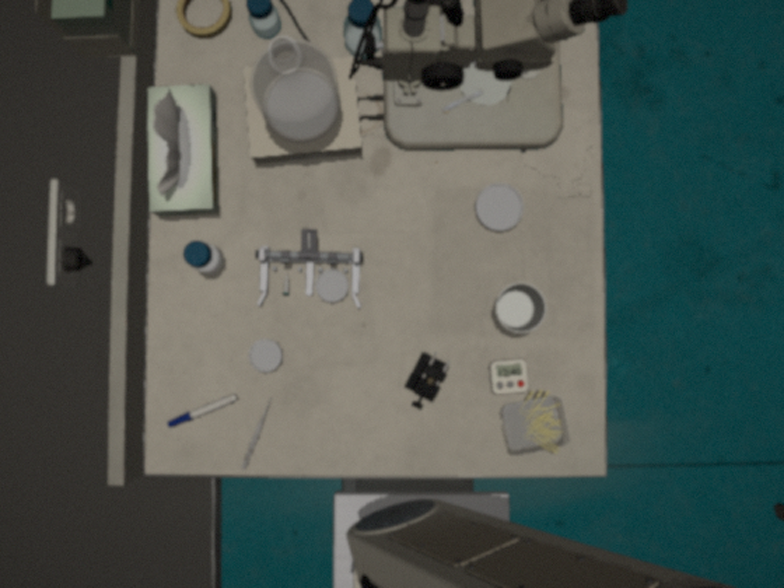

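View pics/scene0.png

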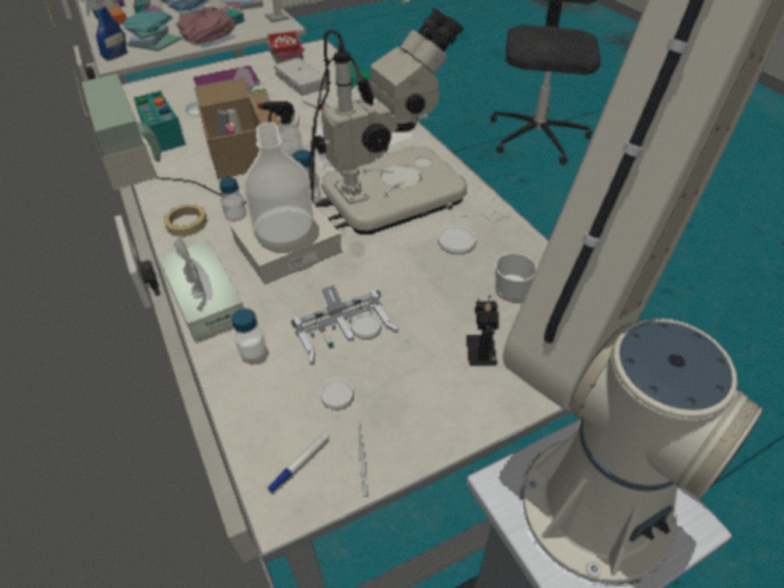

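The pictures show the tube in the left bay at about (285,285) of the top view ×1.4. The held dish is in the right bay (333,287), the loose dish at (266,356), the cup at (519,310) and the bottle at (203,258). I'll enlarge the holder area next.

Run:
```python
from h import *
import pickle
s=pickle.load(open('top0.pkl','rb')); save(s,'c1.png',(165,155,275,275),6.5)
s2=pickle.load(open('scene0.pkl','rb')); 
a=s['pixels'][155:235,170:275]; b=s2['pixels'][195:300,195:295]
save(s2,'c2.png',(195,195,295,300),5.5)
```

```text
(no output)
```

View pics/c1.png

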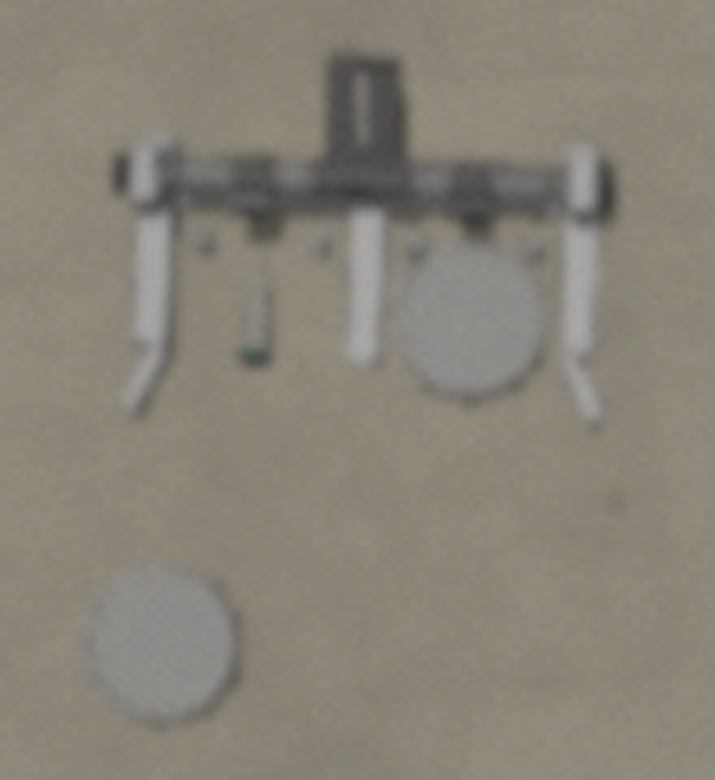

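View pics/c2.png

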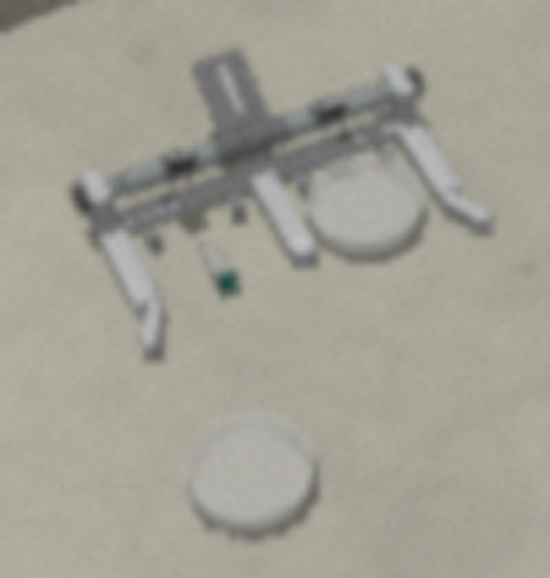

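```bash
cat > m.py <<'E'
from h import *
import pickle
from scipy.optimize import least_squares
s=pickle.load(open('top0.pkl','rb')); s2=pickle.load(open('scene0.pkl','rb'))
c=lambda u,v:(u/6.5+165,v/6.5+155)
d=lambda u,v:(u/5.5+195,v/5.5+195)
T=[((27,65.5,12),c(205,243)),((27,18.5,12),c(321,246)),((27,-18.5,12),c(417,250)),((27,-65.5,12),c(533,250)),((-22,0,10),c(361,366)),((-42,93,10),c(131,412)),((-42,-93,10),c(596,424))]
S=[((27,65.5,12),d(154,243)),((27,18.5,12),d(239,213)),((27,-18.5,12),d(304,187)),((-22,0,10),d(307,260)),((-42,93,10),d(152,355)),((-42,-93,10),d(486,226))]
def W(p,X):
    X=np.array(X)/1e3; a=p[2]; return np.array([p[0]+np.cos(a)*X[0]-np.sin(a)*X[1],p[1]+np.sin(a)*X[0]+np.cos(a)*X[1],X[2]])
def f(p,L): return np.concatenate([proj(q,W(p,X))-uv for q,l in L for X,uv in l])
if __name__=='__main__':
    for L in([(s,T)],[(s2,S)],[(s,T),(s2,S)]):
        r=least_squares(f,[.55,.1,0],args=(L,)); print(np.round(r.x,4),np.round(r.fun.reshape(-1,2),1).tolist())
    p=r.x
    def H(X): 
        a=p[2]; q=X[:2]-p[:2]; return np.round(1e3*np.array([np.cos(a)*q[0]+np.sin(a)*q[1],-np.sin(a)*q[0]+np.cos(a)*q[1]]),1)
    for n,q,uv,z in[('held',s,c(471,320),.015),('held2',s2,d(365,205),.015),('loose',s,c(164,643),.015),('loose2',s2,d(253,470),.015),('tubecap',s,c(255,363),.008),('tubecap2',s2,d(228,290),.008),('tubetip',s,c(262,262),.008),('tubetip2',s2,d(205,245),.008),('cup',s,(519.5/1.4,310/1.4),.06),('cup2',s2,(515/1.4,268/1.4),.06),('bottle',s,(198/1.4,253/1.4),.103)]:
        X=at(q,*uv,z); print(n,np.round(X,4),H(X))
    for th in(.9,1,1.1,1.2):
        X=W(p,(50+50*np.sin(th),0,28+50*np.cos(th))); print(th,(proj(s,X)-(165,155))*6.5,(proj(s2,X)-195)*5.5)
    print('bayL',W(p,(0,42,0)))
E
python3 m.py
```

```text
[ 0.5298  0.2039 -0.023 ] [[-0.4, -0.4], [0.0, -0.3], [-0.3, -0.6], [0.3, -0.1], [0.5, 0.6], [-0.7, 0.3], [0.6, 0.5]]
[ 0.5242  0.206  -0.0078] [[-0.3, -0.4], [-0.4, -0.7], [-0.3, -0.4], [0.3, 0.7], [-0.0, 0.5], [0.7, 0.1]]
[ 0.5282  0.2045 -0.0157] [[-0.8, 0.5], [-0.3, 0.3], [-0.6, 0.0], [-0.1, 0.4], [0.4, 1.2], [-0.8, 1.2], [0.5, 0.8], [-0.4, -1.7], [-0.4, -1.8], [-0.3, -1.4], [0.1, -0.5], [-0.3, -0.9], [0.6, -0.9]]
held [0.5272 0.1624 0.015 ] [ -0.3 -42.1]
held2 [0.5207 0.1655 0.015 ] [ -6.9 -39.1]
loose [0.4005 0.2812 0.015 ] [-128.8   74.7]
loose2 [0.3951 0.2833 0.015 ] [-134.3   76.7]
tubecap [0.5104 0.2478 0.008 ] [-18.4  43. ]
tubecap2 [0.5069 0.2487 0.008 ] [-22.   43.9]
tubetip [0.5503 0.2456 0.008 ] [21.5 41.4]
tubetip2 [0.54   0.2474 0.008 ] [11.1 43. ]
cup [ 0.4829 -0.1694  0.06  ] [ -39.4 -374.6]
cup2 [ 0.482  -0.1679  0.06  ] [ -40.4 -373.1]
bottle [0.5764 0.3871 0.103 ] [ 45.4 183.3]
0.9 [358.42671677  74.92337481] [216.864385    51.85223013]
1 [359.70334172  68.9160216 ] [215.47083945  53.94693217]
1.1 [361.0108767   64.14166457] [214.43189865  56.88877054]
1.2 [362.33524334  60.63701006] [213.75369725  60.63970794]
bayL [0.52885794 0.24652638 0.        ]
```

```bash
python3 - <<'E'
import re
t=open('m.py').read()
t=t.replace("(u/6.5+165,v/6.5+155)","((u+.5)/6.5+164.5,(v+.5)/6.5+154.5)").replace("(u/5.5+195,v/5.5+195)","((u+.5)/5.5+194.5,(v+.5)/5.5+194.5)")
open('m.py','w').write(t)
E
python3 m.py | grep -v '^[01]'
cat > t.py <<'E'
# rows: give target world TCP xyz + tool yaw (pointing down; tool x at yaw) -> dr, travel
import sys
from h import *
from scipy.spatial.transform import Rotation as Ro
def down(yaw,flip=0):
    c,s_=np.cos(yaw),np.sin(yaw); x=np.array([c,s_,0]); z=np.array([0,0,-1.]); return np.c_[x,np.cross(z,x),z]
def rel(p,yaw,base=None):
    st=robot.sense(); R=np.array(st['eef_rot']) if base is None else base[1]; o=np.array(st['eef_pos']) if base is None else base[0]
    return np.round(Ro.from_matrix(R.T@down(yaw)).as_rotvec(),3).tolist(),np.round(R.T@(np.array(p)-o),4).tolist()
E
python3 - <<'E'
from t import *
s=robot.sense(); print({k:np.round(v,3).tolist() for k,v in s.items()})
for y in(-.02,np.pi-.02): print(rel([.525,.247,.12],y))
E
```

```text
[ 0.5309  0.205  -0.023 ] [[-0.4, -0.4], [0.0, -0.3], [-0.3, -0.6], [0.3, -0.1], [0.5, 0.6], [-0.7, 0.3], [0.6, 0.5]]
[ 0.5261  0.2064 -0.0075] [[-0.3, -0.4], [-0.4, -0.6], [-0.3, -0.3], [0.3, 0.6], [-0.0, 0.5], [0.7, 0.1]]
[ 0.5295  0.2054 -0.0158] [[-0.7, 0.4], [-0.2, 0.3], [-0.5, -0.1], [0.0, 0.3], [0.4, 1.1], [-0.7, 1.1], [0.5, 0.8], [-0.4, -1.4], [-0.4, -1.6], [-0.3, -1.2], [0.1, -0.3], [-0.4, -0.7], [0.5, -0.6]]
held [0.5283 0.1635 0.015 ] [ -0.5 -41.9]
held2 [0.5226 0.1659 0.015 ] [ -6.3 -39.6]
loose [0.4016 0.2823 0.015 ] [-129.1   74.9]
loose2 [0.3968 0.2838 0.015 ] [-133.9   76.3]
tubecap [0.5115 0.2489 0.008 ] [-18.7  43.2]
tubecap2 [0.5088 0.2492 0.008 ] [-21.4  43.4]
tubetip [0.5514 0.2467 0.008 ] [21.3 41.6]
tubetip2 [0.5419 0.2478 0.008 ] [11.7 42.6]
cup [ 0.4829 -0.1694  0.06  ] [ -40.6 -375.5]
cup2 [ 0.482  -0.1679  0.06  ] [ -41.6 -374. ]
bottle [0.5764 0.3871 0.103 ] [ 44.  182.4]
bayL [0.53017134 0.24737525 0.        ]
{'time_s': 0.1, 'joints': [-1.283, 0.354, 1.634, -0.0, 1.155, -0.002], 'qvel': [0.001, -0.001, -0.003, 0.001, 0.002, 0.001], 'joint_torque': [0.001, -59.491, -33.493, 0.07, 0.018, -0.0], 'eef_pos': [0.178, -0.598, 0.191], 'eef_rot': [[0.958, 0.286, -0.0], [0.286, -0.958, 0.001], [-0.0, -0.001, -1.0]], 'wrist_force': [-0.01, -0.305, 0.372], 'wrist_torque': [-0.041, 0.011, 0.024], 'opening': 0.999}
([-0.001, 0.0, 0.31], [0.5737, -0.7111, 0.0723])
([-0.0, -0.002, -2.832], [0.5737, -0.7111, 0.0723])
```

Call:
drive_tool:
  dr:
    - [0,0,0.31]
    - [0,0,0.31]
    - [0,0,0.31]
    - [0,0,0.31]
    - [0,0,0.31]
    - [0,0,0.31]
    - [0,0,0.31]
    - [0,0,0.31]
    - [0,0,0.31]
    - [0,0,0.31]
    - [0,0,0.31]
    - [0,0,0.31]
  travel:
    - [0.574,-0.711,0]
    - [0.574,-0.711,0]
    - [0.574,-0.711,0]
    - [0.574,-0.711,0]
    - [0.574,-0.711,0]
    - [0.574,-0.711,0]
    - [0.574,-0.711,0]
    - [0.574,-0.711,0]
    - [0.574,-0.711,0]
    - [0.574,-0.711,0]
    - [0.574,-0.711,0]
    - [0.574,-0.711,0]
  gripper: [28,28,28,28,28,28,28,28,28,28,28,28]
  grip_force: 10

```text
time_s: 1.6
eef_pos: [0.4636, 0.0971, 0.1921]
eef_rot: [[1.0, -0.02, 0.0], [-0.02, -1.0, -0.0], [0.0, 0.0, -1.0]]
wrist_force: [1.3, 0.6, -0.3]
opening: 0.276
```

Call:
drive_tool:
  dr:
    - [0,0,0]
    - [0,0,0]
    - [0,0,0]
    - [0,0,0]
    - [0,0,0]
    - [0,0,0]
    - [0,0,0]
    - [0,0,0]
  travel:
    - [0.058,-0.151,0]
    - [0.058,-0.151,0]
    - [0.058,-0.151,0]
    - [0.058,-0.151,0.06]
    - [0.058,-0.151,0.132]
    - [0.058,-0.151,0.142]
    - [0.058,-0.151,0.142]
    - [0.058,-0.151,0.142]
  gripper: [28,28,28,28,28,28,28,28]

```text
time_s: 2.6
eef_pos: [0.5251, 0.245, 0.0511]
eef_rot: [[1.0, -0.02, 0.001], [-0.02, -1.0, 0.001], [0.001, -0.001, -1.0]]
wrist_force: [-0.9, 0.1, 0.5]
opening: 0.283
```

Run:
```python
from t import *
s=robot.sense(); print(s['eef_pos'],s['opening'])
a=snap('scene'); p=proj(a,s['eef_pos']); print(p)
save(a,'c3.png',(190,170,300,290),6)
print((p-(189.5,169.5))*6)
```

```text
[0.52512821 0.24504346 0.05109821] 0.28305167598525804
[233.70152637 232.49491389]
[265.20915822 377.96948335]
```

View pics/c3.png

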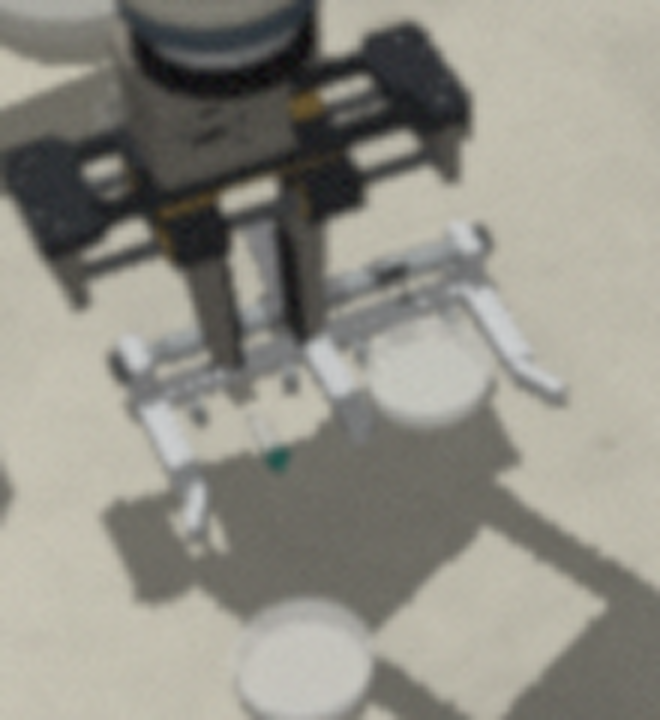

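Run:
```python
from t import *
import pickle
s=robot.sense(); a=snap('scene'); pickle.dump(a,open('s3.pkl','wb')); o=np.array(s['eef_pos'])
for dy in(.013,.021,-.013,-.021):
  for dx in(-.01,.01): print(dy,dx,np.round((proj(a,o+[dx,dy,0])-(189.5,169.5))*6))
t=snap('top'); pickle.dump(t,open('t3.pkl','wb'));print((proj(t,o)-(159.5,144.5))*6)
save(t,'c4.png',(160,145,270,245),6)
```

```text
0.013 -0.01 [247. 402.]
0.013 0.01 [230. 373.]
0.021 -0.01 [230. 408.]
0.021 0.01 [213. 379.]
-0.013 -0.01 [300. 382.]
-0.013 0.01 [282. 353.]
-0.021 -0.01 [316. 376.]
-0.021 0.01 [299. 347.]
[261.52034424 355.77938131]
```

View pics/c4.png

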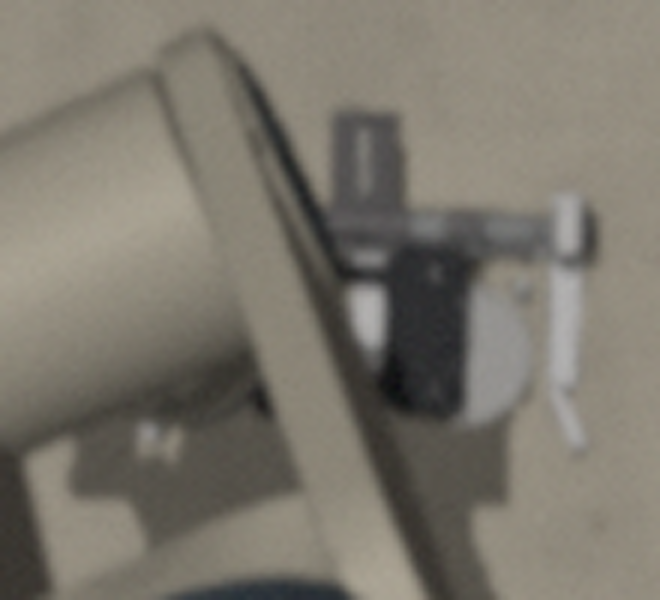

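Run:
```python
from t import *
import pickle
a=pickle.load(open('s3.pkl','rb'));t=pickle.load(open('t3.pkl','rb')); o=np.array(robot.sense()['eef_pos'])
for z in(.088,.11,.14):
  for dx in(-.0375,.0375): print(z,dx,np.round((proj(t,o+[dx,-.0945,z])-(159.5,144.5))*6),[np.round((proj(a,o+[dx,dy,z])-(189.5,169.5))*6) for dy in(.0945,-.0945)])
save(a,'c5.png',(215,205,255,250),13)
```

```text
0.088 -0.0375 [476. 438.] [array([ 68., 374.]), array([483., 222.])]
0.088 0.0375 [478. 243.] [array([  9., 258.]), array([409., 118.])]
0.11 -0.0375 [472. 435.] [array([ 60., 337.]), array([481., 185.])]
0.11 0.0375 [474. 237.] [array([  0., 222.]), array([406.,  81.])]
0.14 -0.0375 [467. 431.] [array([ 49., 285.]), array([479., 133.])]
0.14 0.0375 [469. 227.] [array([-11., 170.]), array([403.,  30.])]
```

View pics/c5.png

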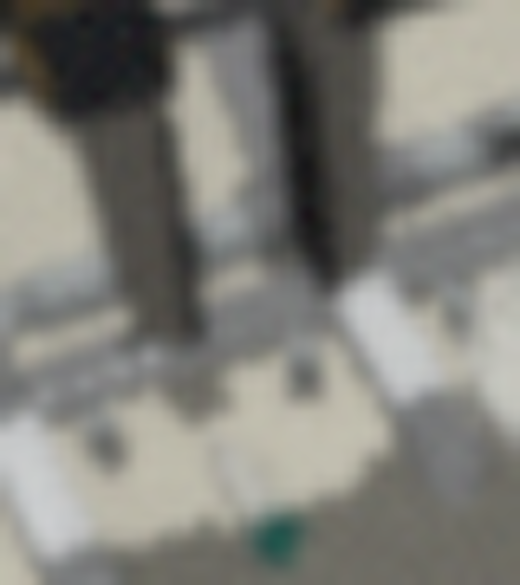

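Call:
drive_tool:
  dr:
    - [0,0,0]
    - [0,0,0]
    - [0,0,0]
    - [0,0,0]
    - [0,0,0]
  travel:
    - [0,-0.0025,0.01]
    - [0,-0.0025,0.022]
    - [0,-0.0025,0.034]
    - [0,-0.0025,0.044]
    - [0,-0.0025,0.044]
  gripper: [28,28,28,28,28]

```text
time_s: 3.38
eef_pos: [0.5236, 0.2468, 0.0048]
eef_rot: [[1.0, -0.02, -0.002], [-0.02, -1.0, -0.001], [-0.002, 0.001, -1.0]]
wrist_force: [-0.4, 0.4, 0.6]
opening: 0.276
```

Run:
```python
from t import *
s=robot.sense();print(s['eef_pos'],s['wrist_force'])
a=snap('scene'); print((proj(a,s['eef_pos'])-(209.5,199.5))*12); print((proj(a,np.array([.53,.2474,.008]))-(209.5,199.5))*12)
save(a,'c6.png',(210,200,260,250),12)
```

```text
[0.52361157 0.24681926 0.00483283] [-0.42125414  0.39961297  0.5971865 ]
[303.9127972 535.5790777]
[289.70268059 509.1519431 ]
```

View pics/c6.png

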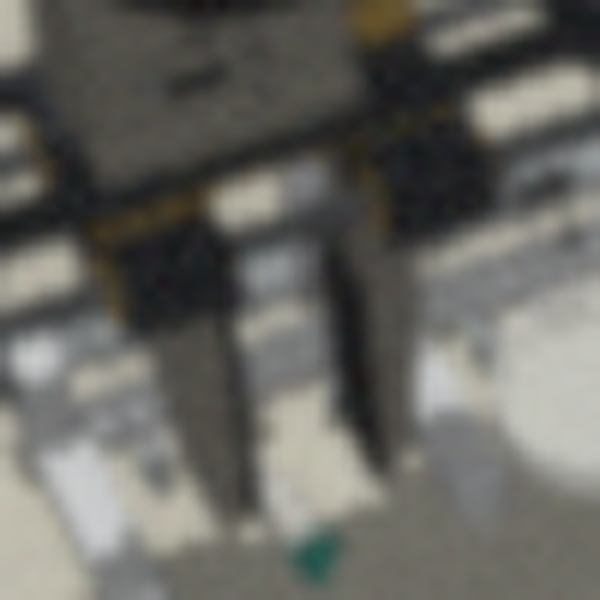

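Call:
drive_tool:
  dr:
    - [0,0,0]
    - [0,0,0]
    - [0,0,0]
    - [0,0,0]
    - [0,0,0]
    - [0,0,0]
    - [0,0,0]
    - [0,0,0]
  travel:
    - [0,-0.001,0]
    - [0,-0.001,0]
    - [0,-0.001,0]
    - [0,-0.001,0]
    - [0,-0.001,0]
    - [0,-0.001,0]
    - [0,-0.001,0]
    - [0,-0.001,0]
  gripper: [20,16,12,8,8,8,8,8]
  grip_force: 8

```text
time_s: 4.42
eef_pos: [0.5244, 0.2482, 0.0061]
eef_rot: [[1.0, -0.02, -0.0], [-0.02, -1.0, -0.0], [0.0, 0.0, -1.0]]
wrist_force: [0.3, 0.1, 0.1]
opening: 0.077
```

Call:
drive_tool:
  dr:
    - [0,0,0]
    - [0,0,0]
    - [0,0,0]
  travel:
    - [0,0,0]
    - [0,0,0]
    - [0,0,0]
  gripper: [4,2,2]

```text
time_s: 4.8
eef_pos: [0.5244, 0.2482, 0.0061]
eef_rot: [[1.0, -0.02, -0.0], [-0.02, -1.0, -0.0], [-0.0, 0.0, -1.0]]
wrist_force: [-0.2, 0.1, -0.4]
opening: 0.018
```

Run:
```python
from t import *
s=robot.sense();print(s['eef_pos'],s['opening'])
a=snap('scene'); print((proj(a,s['eef_pos'])-(209.5,199.5))*12)
save(a,'c7.png',(210,200,260,250),12)
```

```text
[0.52441158 0.24819687 0.00608181] 0.01787864744696784
[296.64339714 531.88480856]
```

View pics/c7.png

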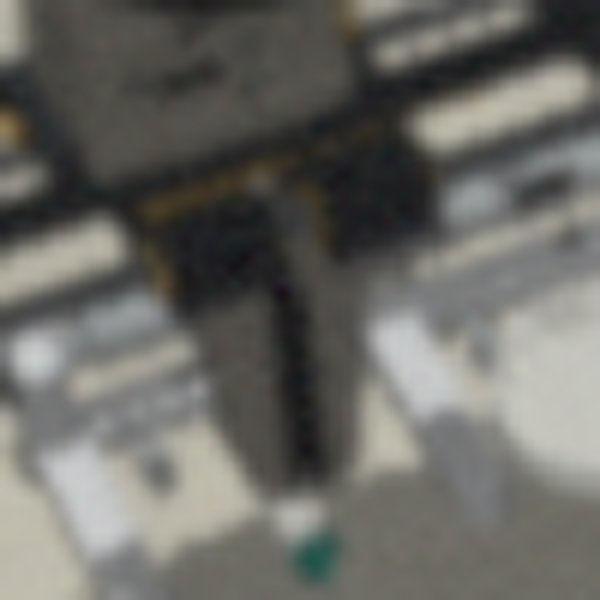

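Call:
drive_tool:
  dr:
    - [0,0,0]
    - [0,0,0]
    - [0,0,0]
    - [0,0,0]
    - [0,0,0]
  travel:
    - [0,0,0]
    - [0,0,0]
    - [0,0,0]
    - [0,0,0.003]
    - [0,0,0.005]
  gripper: [28,28,28,28,28]

```text
time_s: 5.48
eef_pos: [0.5243, 0.2481, 0.0008]
eef_rot: [[1.0, -0.02, -0.0], [-0.02, -1.0, -0.0], [-0.0, 0.0, -1.0]]
wrist_force: [0.3, 0.3, -0.0]
opening: 0.282
```

Call:
drive_tool:
  dr:
    - [0,0,0]
    - [0,0,0]
  travel:
    - [0,0,0.002]
    - [0,0,0.002]
  gripper: [28,28]

```text
time_s: 5.72
eef_pos: [0.5243, 0.2482, -0.0012]
eef_rot: [[1.0, -0.02, -0.0], [-0.02, -1.0, -0.0], [-0.0, 0.0, -1.0]]
wrist_force: [0.3, -0.1, -0.7]
opening: 0.279
```

Call:
drive_tool:
  dr:
    - [0,0,0]
    - [0,0,0]
    - [0,0,0]
  travel:
    - [0,0,0.002]
    - [0,0,0.004]
    - [0,0,0.004]
  gripper: [28,28,28]

```text
time_s: 6.1
eef_pos: [0.5243, 0.2482, -0.0051]
eef_rot: [[1.0, -0.02, -0.0], [-0.02, -1.0, -0.0], [-0.0, 0.0, -1.0]]
wrist_force: [-0.1, -0.1, 0.5]
opening: 0.278
```

Call:
drive_tool:
  dr:
    - [0,0,0]
    - [0,0,0]
    - [0,0,0]
  travel:
    - [0,0,0.002]
    - [0,0,0.004]
    - [0,0,0.004]
  gripper: [28,28,28]

```text
time_s: 6.48
eef_pos: [0.5243, 0.2481, -0.0091]
eef_rot: [[1.0, -0.02, -0.0], [-0.02, -1.0, -0.0], [-0.0, 0.0, -1.0]]
wrist_force: [0.7, 0.4, -0.1]
opening: 0.282
```

Call:
drive_tool:
  dr:
    - [0,0,0]
    - [0,0,0]
    - [0,0,0]
    - [0,0,0]
    - [0,0,0]
    - [0,0,0]
    - [0,0,0]
  travel:
    - [0,0,0.002]
    - [0,0,0.004]
    - [0,0,0.004]
    - [0,0,0.004]
    - [0,0,0.004]
    - [0,0,0.004]
    - [0,0,0.004]
  gripper: [28,28,20,14,8,5,5]
  grip_force: 8

```text
time_s: 7.35
eef_pos: [0.5245, 0.2483, -0.0129]
eef_rot: [[1.0, -0.02, 0.0], [-0.02, -1.0, 0.0], [0.0, -0.0, -1.0]]
wrist_force: [-0.4, -0.1, -0.2]
opening: 0.12
```

Call:
drive_tool:
  dr:
    - [0,0,0]
    - [0,0,0]
    - [0,0,0]
    - [0,0,0]
    - [0,0,0]
    - [0,0,0]
    - [0,0,0]
    - [0,0,0]
    - [0,0,0]
    - [0,0,0]
    - [0,0,0]
    - [0,0,0]
  travel:
    - [0,0,0]
    - [0,0,-0.02]
    - [0,0,-0.05]
    - [0,0,-0.1]
    - [-0.005,0.05,-0.14]
    - [-0.01,0.11,-0.14]
    - [-0.015,0.17,-0.14]
    - [-0.02,0.23,-0.14]
    - [-0.025,0.29,-0.14]
    - [-0.033,0.35,-0.14]
    - [-0.033,0.4,-0.14]
    - [-0.033,0.418,-0.14]
  gripper: [5,5,5,5,5,5,5,5,5,5,5,5]
  grip_force: 14

```text
time_s: 8.85
eef_pos: [0.4828, -0.1714, 0.1273]
eef_rot: [[1.0, -0.023, 0.0], [-0.023, -1.0, -0.0], [0.0, 0.0, -1.0]]
wrist_force: [0.1, -0.4, -0.8]
opening: 0.112
```

Call:
drive_tool:
  dr:
    - [0,0,0]
    - [0,0,0]
  travel:
    - [0,0,0]
    - [0,0,0]
  gripper: [5,5]

```text
time_s: 9.1
eef_pos: [0.4829, -0.1677, 0.1269]
eef_rot: [[1.0, -0.02, -0.0], [-0.02, -1.0, 0.001], [-0.0, -0.001, -1.0]]
wrist_force: [0.1, 0.0, 0.5]
opening: 0.111
```

Run:
```python
from t import *
s=robot.sense();o=np.array(s['eef_pos']);print(o,s['opening'],s['joints'][5])
a=snap('scene'); print((proj(a,o)-(299.5,109.5))*5,(proj(a,o+[0,0,.019])-(299.5,109.5))*5,(proj(a,[.4825,-.1687,.06])-(299.5,109.5))*5)
save(a,'c8.png',(300,110,420,230),5)
```

```text
[ 0.48293474 -0.16774171  0.12693017] 0.11107038028694136 1.252513768946859
[355.91666249 322.59527659] [360.46227454 296.92820281] [342.30478959 408.7041335 ]
```

View pics/c8.png

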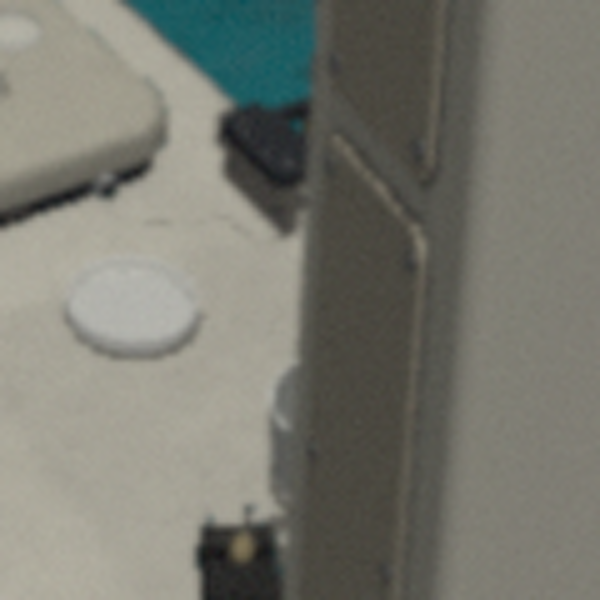

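Call:
drive_tool:
  dr:
    - [0,0,0]
    - [0,0,0]
    - [0,0,0]
    - [0,0,0]
    - [0,0,0]
    - [0,0,0]
    - [0,0,0]
    - [0,0,0]
    - [0,0,0]
    - [0,0,0]
    - [0,0,0]
  travel:
    - [0,0,0.04]
    - [0,0,0.08]
    - [0,0,0.095]
    - [0,0,0.095]
    - [0,0,0.095]
    - [0,0,0.095]
    - [0,0,0.095]
    - [0,0,0.095]
    - [0,0,0.06]
    - [0,0,0]
    - [0,0,0]
  gripper: [5,5,5,5,20,28,28,28,28,28,28]

```text
time_s: 10.52
eef_pos: [0.4861, -0.1702, 0.1313]
eef_rot: [[1.0, -0.02, 0.008], [-0.02, -1.0, -0.003], [0.008, 0.002, -1.0]]
wrist_force: [-0.5, -0.7, -0.1]
opening: 0.281
```

Run:
```python
from t import *
print(robot.sense()['eef_pos'],rel([.359,.3025,.17],-.44),rel([.359,.3025,.06],-.44))
```

```text
[ 0.48606377 -0.17017091  0.1313149 ] ([0.001, -0.008, 0.42], [-0.1364, -0.4699, -0.0409]) ([0.001, -0.008, 0.42], [-0.1372, -0.4702, 0.0691])
```

Call:
drive_tool:
  dr:
    - [0,0,0]
    - [0,0,0.1]
    - [0,0,0.2]
    - [0,0,0.3]
    - [0,0,0.4]
    - [0,0,0.42]
    - [0,0,0.42]
    - [0,0,0.42]
    - [0,0,0.42]
    - [0,0,0.42]
    - [0,0,0.42]
    - [0,0,0.42]
  travel:
    - [0,0,-0.043]
    - [-0.015,-0.06,-0.043]
    - [-0.03,-0.12,-0.043]
    - [-0.05,-0.18,-0.043]
    - [-0.07,-0.24,-0.043]
    - [-0.085,-0.3,-0.043]
    - [-0.1,-0.36,-0.043]
    - [-0.12,-0.42,-0.043]
    - [-0.133,-0.468,-0.02]
    - [-0.133,-0.468,0.03]
    - [-0.133,-0.468,0.067]
    - [-0.133,-0.468,0.067]
  gripper: [33,33,33,33,33,33,33,33,33,33,33,33]

```text
time_s: 12.02
eef_pos: [0.3571, 0.2998, 0.0575]
eef_rot: [[0.905, -0.426, -0.005], [-0.426, -0.905, -0.004], [-0.003, 0.006, -1.0]]
wrist_force: [0.2, -1.1, 0.4]
opening: 0.33
```

Call:
drive_tool:
  dr:
    - [0,0,0]
    - [0,0,0]
  travel:
    - [0,0,0]
    - [0,0,0]
  gripper: [33,33]

```text
time_s: 12.28
eef_pos: [0.3605, 0.3022, 0.0615]
eef_rot: [[0.904, -0.427, 0.002], [-0.427, -0.904, 0.002], [0.001, -0.002, -1.0]]
wrist_force: [0.2, -0.1, 0.4]
opening: 0.327
```

Run:
```python
from t import *
s=robot.sense();print(s['eef_pos'],rel([.359,.3025,.06],-.44),s['opening'])
t=snap('top');a=snap('scene')
m=np.hstack([cv2.resize(a['pixels'][235:315,195:275],None,fx=5,fy=5,interpolation=cv2.INTER_CUBIC),cv2.resize(t['pixels'][195:245,345:395],None,fx=8,fy=8,interpolation=cv2.INTER_CUBIC)])
cv2.imwrite('pics/c9.png',m); print((proj(a,np.array(s['eef_pos'])+[0,0,.018])-(194.5,234.5))*5)
# green pixels
for n,q in(('top',t),('scene',a)):
    h=cv2.cvtColor(q['pixels'],cv2.COLOR_BGR2HSV); g=(h[...,1]>90)&(h[...,0]>65)&(h[...,0]<95)
    u=np.argwhere(g); 
    for nm,c in(('cup',proj(q,[.483,-.169,.01])),('bay',proj(q,[.515,.248,.01]))):
        d=u[np.hypot(u[:,1]-c[0],u[:,0]-c[1])<20]; print(n,nm,c,len(d),d.mean(0) if len(d) else '')
```

```text
[0.36052687 0.30216055 0.06152484] ([-0.002, -0.001, -0.001], [-0.0015, 0.0003, 0.0015]) 0.32721421289043773
[214.76992864 218.42523639]
top cup [367.11672765 222.14386469] 0 
top bay [204.07844063 209.01339916] 0 
scene cup [365.7703851  203.17739486] 0 
scene bay [235.48317035 245.17353416] 0
```

View pics/c9.png

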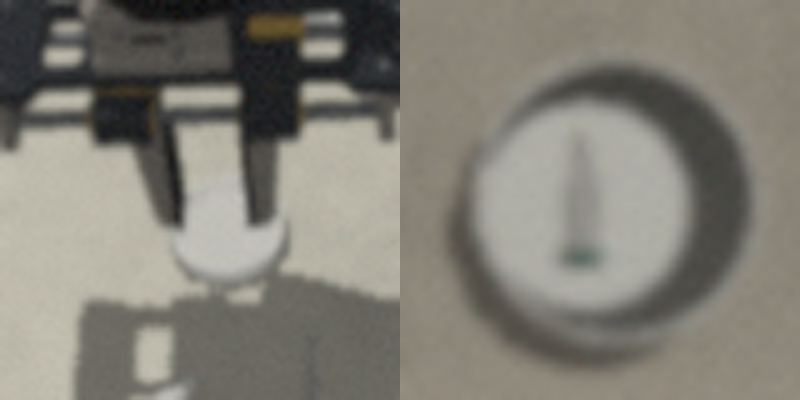

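Call:
drive_tool:
  dr:
    - [0,0,0]
    - [0,0,0]
    - [0,0,0]
    - [0,0,0]
    - [0,0,0]
    - [0,0,0]
  travel:
    - [-0.001,0,0.03]
    - [-0.001,0,0.055]
    - [-0.001,0,0.062]
    - [-0.001,0,0.068]
    - [-0.001,0,0.074]
    - [-0.001,0,0.074]
  gripper: [33,33,33,33,33,33]

```text
time_s: 13.12
eef_pos: [0.3586, 0.302, -0.0138]
eef_rot: [[0.905, -0.426, 0.0], [-0.426, -0.905, 0.0], [0.0, -0.0, -1.0]]
wrist_force: [-0.7, 0.2, 0.7]
opening: 0.326
```

Call:
drive_tool:
  dr:
    - [0,0,0]
    - [0,0,0]
    - [0,0,0]
    - [0,0,0]
    - [0,0,0]
    - [0,0,0]
    - [0,0,0]
    - [0,0,0]
    - [0,0,0]
    - [0,0,0]
    - [0,0,0]
    - [0,0,0]
  travel:
    - [0.004,0,0]
    - [0.009,0,0]
    - [0.016,0,0]
    - [0.025,0,0]
    - [0.034,0,0]
    - [0.043,0,0]
    - [0.052,0,0]
    - [0.061,0,0]
    - [0.07,0,0]
    - [0.079,0,0]
    - [0.085,0,0]
    - [0.088,0,0]
  gripper: [33,33,33,33,33,33,33,33,33,33,33,33]

```text
time_s: 14.62
eef_pos: [0.4385, 0.2643, -0.0139]
eef_rot: [[0.905, -0.426, -0.0], [-0.426, -0.905, -0.0], [-0.0, 0.0, -1.0]]
wrist_force: [-0.4, -0.9, -0.5]
opening: 0.329
```

```bash
cat > v.py <<'E'
from t import *
import pickle
# detect change of image: dish in scene view by differencing vs first picture
s=robot.sense();o=np.array(s['eef_pos']);print(np.round(o,4),np.round(s['wrist_force'],1))
for n in('scene','top'):
    a=snap(n); pickle.dump(a,open(n+'_now.pkl','wb'))
    q=a['pixels']; h=cv2.cvtColor(q,cv2.COLOR_BGR2HSV)
    print(n,'pred dish',proj(a,o+.037*np.array(s['eef_rot'])[:,0]+[0,0,.029]-[0,0,0]))
E
python3 v.py
python3 - <<'E'
from h import *
import pickle
a=pickle.load(open('scene_now.pkl','rb'))['pixels']
g=cv2.cvtColor(a,cv2.COLOR_BGR2HSV)
sub=a[225:285:3,205:290:4].astype(int)
for r,row in zip(range(225,285,3),sub): print(r,' '.join('%3d/%+d'%(p.sum()//3,p[2]-p[0]) for p in row))
E
```

```text
[ 0.4385  0.2643 -0.0139] [-0.4 -0.9 -0.5]
scene pred dish [241.40191438 254.82746228]
top pred dish [203.41021551 225.81379736]
225 174/+17 169/+16 178/+13 169/+12  62/+6  29/-4  73/-7  73/-10  82/-5  88/-2  36/+0  37/+0 144/+7 164/+6 183/+9 145/+6  62/-5  77/-6 167/+13 179/+19 181/+19 182/+17
228  56/-4  48/-6 141/-2 102/-3  81/+10  22/+6  16/-5  34/-2  36/-4  24/-1  16/+5  35/-4  62/-1  48/-1  48/-3  37/-4  49/-9  54/-7 175/+0 176/+18 180/+18 184/+17
231  52/-5  49/-9  37/-1  42/-2  85/+9  75/+9  38/+2  25/-1  29/+0  44/+4  32/-3  48/+18  52/+26  75/+10 116/+5  42/+1  33/-6  49/-8 179/-2 181/+13 178/+18 182/+16
234  50/-6  47/-7  90/-2  94/-3  79/+8  73/+5  71/+7  74/+7  80/+6  81/+11  37/+1  78/+53  71/+51  88/+45  74/-1  44/-5  33/-4  34/-2 103/+3 178/-2 177/+17 182/+18
237  49/-5  48/-6 102/-3 125/+0  79/+7  77/+5  76/+8  76/+8  78/+6  81/+9  43/-1  30/-3  36/-4 100/+10 182/+5  83/+0  33/-8  33/-4 143/+12 145/+11 173/+17 181/+18
240  49/-6  50/-7  89/-3 122/-3  77/+6  83/+8  82/+7  82/+8  79/+8  77/+8  47/+0  32/-2  30/-1  37/-2  44/+1  36/-5  49/-7  40/-2 127/+12 182/+17 181/+
[... 1709 characters left out ...]
4/+19
273 190/+18 184/+18 106/+9 108/+10 124/+13 186/+17 109/+10 105/+11 108/+9 105/+10 106/+10 105/+9 106/+9 108/+11 108/+11 107/+10 106/+10 104/+10 107/+10 109/+11 181/+19 184/+19
276 186/+18 180/+18 107/+11 108/+9 125/+11 185/+16 111/+9 106/+9 106/+7 107/+10 105/+10 106/+10 105/+10 107/+8 107/+10 108/+9 103/+10 101/+11 105/+11 105/+10 132/+13 182/+18
279 190/+16 179/+19 108/+8 104/+7 117/+11 155/+16 111/+9 107/+11 105/+8 104/+9 106/+10 104/+11 103/+9 105/+9 106/+9 103/+10 102/+11 106/+8 107/+10 104/+9 106/+10 124/+10
282 187/+18 180/+15 107/+10 105/+11 139/+13 151/+15 113/+10 108/+8 106/+11 106/+11 104/+11 106/+11 103/+9 104/+9 104/+9 103/+8 101/+10 128/+11 141/+13 132/+13 107/+11 103/+11
```

Run:
```python
from t import *
s=robot.sense();b=(np.array(s['eef_pos']),np.array(s['eef_rot']))
for dx,y in[(3,-.40),(6,-.34),(9,-.27),(12,-.20),(15,-.13),(19,-.07),(24,-.016),(30,-.016),(36,-.016),(42,-.016)]:
    d=np.array([.4717+dx/1e3,.2484-.016*dx/1e3,0]); p=d-.037*np.array([np.cos(y),np.sin(y),0]); p[2]=b[0][2]
    print(rel(p,y,b))
```

```text
([-0.0, -0.0, -0.04], [0.0027, 0.0005, 0.0])
([-0.0, -0.0, -0.1], [0.0056, 0.0015, 0.0])
([-0.0, -0.0, -0.17], [0.0087, 0.0028, 0.0])
([-0.0, -0.0, -0.24], [0.0119, 0.0041, 0.0])
([-0.0, -0.0, -0.31], [0.0154, 0.0054, 0.0])
([-0.0, -0.0, -0.37], [0.0198, 0.0059, 0.0])
([-0.0, -0.0, -0.424], [0.0251, 0.0056, 0.0])
([-0.0, -0.0, -0.424], [0.0306, 0.0032, 0.0])
([-0.0, -0.0, -0.424], [0.036, 0.0007, 0.0])
([-0.0, -0.0, -0.424], [0.0415, -0.0018, 0.0])
```

Call:
drive_tool:
  dr:
    - [0,0,-0.04]
    - [0,0,-0.1]
    - [0,0,-0.17]
    - [0,0,-0.24]
    - [0,0,-0.31]
    - [0,0,-0.37]
    - [0,0,-0.424]
    - [0,0,-0.424]
    - [0,0,-0.424]
    - [0,0,-0.424]
    - [0,0,-0.424]
  travel:
    - [0.0027,0.0005,0]
    - [0.0056,0.0015,0]
    - [0.0087,0.0028,0]
    - [0.0119,0.0041,0]
    - [0.0154,0.0054,0]
    - [0.0198,0.0059,0]
    - [0.0251,0.0056,0]
    - [0.0306,0.0032,0]
    - [0.036,0.0007,0]
    - [0.0415,-0.0018,0]
    - [0.0415,-0.0018,0]
  gripper: [33,33,33,33,33,33,33,33,33,33,33]

```text
time_s: 16.1
eef_pos: [0.4771, 0.2486, -0.0139]
eef_rot: [[1.0, -0.017, 0.0], [-0.017, -1.0, 0.0], [0.0, -0.0, -1.0]]
wrist_force: [-0.4, 0.9, 0.2]
opening: 0.329
```

Call:
drive_tool:
  dr:
    - [0,0,0]
    - [0,0,0]
    - [0,0,0]
    - [0,0,0]
  travel:
    - [0.004,0,0]
    - [0.007,0,0]
    - [0.009,0,0]
    - [0.01,0,0]
  gripper: [33,33,33,33]

```text
time_s: 16.6
eef_pos: [0.4866, 0.2482, -0.0139]
eef_rot: [[1.0, -0.016, -0.0], [-0.016, -1.0, -0.0], [-0.0, 0.0, -1.0]]
wrist_force: [-0.3, -0.2, -0.1]
opening: 0.332
```

Call:
drive_tool:
  dr:
    - [0,0,0]
    - [0,0,0]
    - [0,0,0]
  travel:
    - [0.001,0,0]
    - [0.002,0,0]
    - [0.003,0,0]
  gripper: [33,33,33]

```text
time_s: 16.98
eef_pos: [0.4895, 0.2482, -0.0139]
eef_rot: [[1.0, -0.016, -0.0], [-0.016, -1.0, -0.0], [-0.0, 0.0, -1.0]]
wrist_force: [-1.0, 0.1, -0.2]
opening: 0.336
```

Call:
drive_tool:
  dr:
    - [0,0,0]
    - [0,0,0]
    - [0,0,0]
  travel:
    - [0.001,0,0]
    - [0.002,0,0]
    - [0.003,0,0]
  gripper: [33,33,33]

```text
time_s: 17.35
eef_pos: [0.4925, 0.2481, -0.0139]
eef_rot: [[1.0, -0.016, -0.0], [-0.016, -1.0, -0.0], [-0.0, 0.0, -1.0]]
wrist_force: [-0.5, -0.8, -0.7]
opening: 0.331
```

Call:
drive_tool:
  dr:
    - [0,0,0]
    - [0,0,0]
  travel:
    - [0.001,0,0]
    - [0.0015,0,0]
  gripper: [33,33]

```text
time_s: 17.6
eef_pos: [0.494, 0.2481, -0.0139]
eef_rot: [[1.0, -0.016, -0.0], [-0.016, -1.0, -0.0], [-0.0, 0.0, -1.0]]
wrist_force: [0.7, 0.1, 0.9]
opening: 0.329
```

Call:
drive_tool:
  dr:
    - [0,0,0]
    - [0,0,0]
  travel:
    - [0.001,0,0]
    - [0.0015,0,0]
  gripper: [33,33]

```text
time_s: 17.85
eef_pos: [0.4948, 0.2481, -0.014]
eef_rot: [[1.0, -0.016, -0.001], [-0.016, -1.0, -0.0], [-0.001, 0.0, -1.0]]
wrist_force: [-3.5, 1.2, 0.9]
opening: 0.332
```

Call:
drive_tool:
  dr:
    - [0,0,0]
    - [0,0,0]
  travel:
    - [0.001,0,0]
    - [0.0015,0,0]
  gripper: [33,33]

```text
time_s: 18.1
eef_pos: [0.4953, 0.248, -0.0141]
eef_rot: [[1.0, -0.017, -0.003], [-0.017, -1.0, -0.001], [-0.003, 0.001, -1.0]]
wrist_force: [-7.9, 2.7, 4.0]
opening: 0.33
```

Call:
drive_tool:
  dr:
    - [0,0,0]
    - [0,0,0]
  travel:
    - [0.001,0,0]
    - [0.001,0,0]
  gripper: [33,33]

```text
time_s: 18.35
eef_pos: [0.4954, 0.2479, -0.0142]
eef_rot: [[1.0, -0.017, -0.005], [-0.017, -1.0, -0.001], [-0.004, 0.001, -1.0]]
wrist_force: [-10.5, 3.5, 5.3]
opening: 0.327
```

Call:
drive_tool:
  dr:
    - [0,0,0]
    - [0,0,0]
    - [0,0,0]
    - [0,0,0]
    - [0,0,0]
    - [0,0,0]
    - [0,0,0]
    - [0,0,0]
    - [0,0,0]
    - [0,0,0]
    - [0,0,0]
    - [0,0,0]
  travel:
    - [-0.004,0,0]
    - [-0.015,0,0]
    - [-0.035,0,0]
    - [-0.04,0,-0.05]
    - [-0.04,0,-0.11]
    - [-0.07,0.05,-0.17]
    - [-0.1,0.11,-0.2]
    - [-0.1,0.17,-0.2]
    - [-0.1,0.23,-0.2]
    - [-0.1,0.29,-0.2]
    - [-0.1,0.33,-0.2]
    - [-0.1,0.33,-0.2]
  gripper: [33,33,33,33,33,33,20,10,0,0,0,0]

```text
time_s: 19.85
eef_pos: [0.3921, -0.0838, 0.1862]
eef_rot: [[1.0, -0.022, 0.001], [-0.022, -1.0, -0.001], [0.001, 0.001, -1.0]]
wrist_force: [0.3, 0.6, -1.0]
opening: 0.004
```

Run:
```python
from m import *
import pickle
st=robot.sense(); print(st['eef_pos'])
t=snap('top'); a=snap('scene'); pickle.dump((t,a),open('n1.pkl','wb'))
p=[.5309,.205,-.02]
def patch(q,c,r=17): 
    u,v=np.round(c).astype(int); return u,v,cv2.cvtColor(q['pixels'][v-r:v+r+1,u-r:u+r+1],cv2.COLOR_BGR2GRAY)
# compare held and loaded dishes by template matching: held template from the first top pic
for nm,q0,q in(('top',s,t),('scene',s2,a)):
    for bay in(-42,42):
        c=proj(q,W(p,(0,bay,15))); g=cv2.cvtColor(q['pixels'],cv2.COLOR_BGR2HSV).astype(int); b=q['pixels'].astype(int); rb=b[...,2]-b[...,0]; lum=b.sum(2)/3
        u,v=np.round(c).astype(int); print(nm,bay,np.round(c,1))
    print()
tm=np.hstack([cv2.resize(t['pixels'][165:235,175:255],(560,490),interpolation=cv2.INTER_CUBIC)]); cv2.imwrite('pics/n1.png',tm)
g0=cv2.cvtColor(s['pixels'],cv2.COLOR_BGR2GRAY).astype(np.float32);g1=cv2.cvtColor(t['pixels'],cv2.COLOR_BGR2GRAY).astype(np.float32)
# front edge (mouth side) of dishes in top: column profiles
for bay in(-42,42):
    c=proj(t,W(p,(0,bay,15))); u=int(round(c[0])); 
    print(bay,u,[int(x) for x in t['pixels'].astype(int).sum(2)[195:226,u-2:u+3].mean(1)/3],[int(x) for x in (t['pixels'][...,2].astype(int)-t['pixels'][...,0])[195:226,u-2:u+3].mean(1)])
```

```text
[ 0.39214543 -0.08376837  0.18620348]
top -42 [237.2 203.1]
top 42 [204.3 202.3]

scene -42 [260.7 229.8]
scene 42 [233.3 239.8]

-42 237 [142, 142, 143, 143, 143, 143, 144, 144, 144, 144, 143, 143, 144, 144, 144, 143, 143, 143, 142, 134, 122, 114, 122, 133, 137, 137, 138, 137, 136, 135, 134] [4, 4, 4, 4, 4, 4, 3, 3, 3, 4, 4, 5, 4, 4, 4, 3, 4, 3, 4, 4, 7, 12, 16, 19, 19, 18, 19, 18, 20, 19, 18]
42 204 [143, 143, 142, 143, 142, 142, 143, 143, 143, 144, 144, 143, 143, 144, 143, 144, 142, 142, 131, 119, 119, 129, 135, 133, 134, 133, 133, 133, 134, 134, 133] [4, 3, 3, 3, 4, 4, 4, 4, 4, 4, 3, 4, 3, 5, 5, 4, 4, 4, 6, 9, 14, 19, 18, 20, 19, 19, 18, 18, 19, 19, 19]
```

Run:
```python
from m import *
from t import *
t,a=pickle.load(open('n1.pkl','rb'))
b=t['pixels'].astype(int); rb=b[...,0]-b[...,2]
for v0,c in((205,237),(204,204)): print(c,[int(x) for x in rb[v0-1:v0+4,c-18:c+19].mean(0)],[int(x) for x in b.sum(2)[v0-1:v0+4,c-18:c+19].mean(0)/3])
print(robot.sense()['eef_pos'],rel([.613,.204,.18],1.552))
```

```text
237 [-4, -2, -1, -1, -6, -13, -11, -8, -4, -4, -3, -4, -3, -4, -4, -4, -4, -4, -4, -4, -4, -4, -4, -4, -4, -3, -4, -4, -5, -9, -14, -14, -7, -2, -1, -2, -3] [162, 169, 170, 157, 137, 133, 137, 137, 140, 143, 143, 143, 144, 143, 144, 142, 143, 144, 143, 145, 143, 143, 142, 142, 143, 143, 142, 141, 134, 128, 129, 134, 146, 160, 167, 166, 155]
204 [-5, -3, -3, -1, -3, -9, -12, -11, -6, -4, -4, -4, -4, -4, -4, -4, -3, -4, -5, -4, -3, -4, -4, -4, -4, -4, -4, -3, -4, -5, -9, -13, -8, -4, -3, -1, -1] [154, 162, 164, 155, 128, 109, 121, 133, 134, 136, 141, 142, 143, 142, 143, 143, 143, 143, 143, 144, 144, 144, 145, 144, 144, 144, 143, 143, 140, 130, 121, 129, 144, 161, 169, 170, 158]
[ 0.3922506  -0.08063688  0.18597999] ([-0.0, -0.0, -1.571], [0.2154, -0.2887, 0.0061])
```

Call:
drive_tool:
  dr:
    - [0,0,-0.17]
    - [0,0,-0.34]
    - [0,0,-0.51]
    - [0,0,-0.68]
    - [0,0,-0.85]
    - [0,0,-1.02]
    - [0,0,-1.19]
    - [0,0,-1.36]
    - [0,0,-1.53]
    - [0,0,-1.571]
    - [0,0,-1.571]
    - [0,0,-1.571]
  travel:
    - [0.02,-0.03,0]
    - [0.045,-0.06,0]
    - [0.07,-0.095,0]
    - [0.095,-0.13,0]
    - [0.12,-0.165,0]
    - [0.145,-0.2,0]
    - [0.17,-0.235,0]
    - [0.2,-0.27,0]
    - [0.215,-0.289,0]
    - [0.215,-0.289,0.03]
    - [0.215,-0.289,0.06]
    - [0.215,-0.289,0.06]
  gripper: [65,65,65,65,65,65,65,65,65,65,65,65]
  grip_force: 6

```text
time_s: 21.45
eef_pos: [0.6095, 0.2069, 0.1236]
eef_rot: [[0.013, 1.0, -0.005], [1.0, -0.013, -0.001], [-0.001, -0.005, -1.0]]
wrist_force: [-0.4, -0.4, -1.0]
opening: 0.648
```

Call:
drive_tool:
  dr:
    - [0,0,0]
    - [0,0,0]
  travel:
    - [0,0,0]
    - [0,0,0]
  gripper: [65,65]

```text
time_s: 21.7
eef_pos: [0.613, 0.206, 0.1276]
eef_rot: [[0.015, 1.0, 0.002], [1.0, -0.015, 0.001], [0.001, 0.002, -1.0]]
wrist_force: [-0.3, 0.3, 1.2]
opening: 0.652
```

Call:
drive_tool:
  dr:
    - [0,0,0]
    - [0,0,0]
    - [0,0,0]
    - [0,0,0]
    - [0,0,0]
  travel:
    - [0,0,0.03]
    - [0,0,0.065]
    - [0,0,0.08]
    - [0,0,0.09]
    - [0,0,0.097]
  gripper: [65,65,65,65,65]

```text
time_s: 22.32
eef_pos: [0.613, 0.2054, 0.0296]
eef_rot: [[0.016, 1.0, 0.001], [1.0, -0.016, 0.0], [0.0, 0.001, -1.0]]
wrist_force: [0.2, 0.2, -0.5]
opening: 0.651
```

Call:
drive_tool:
  dr:
    - [0,0,0]
    - [0,0,0]
    - [0,0,0]
    - [0,0,0]
    - [0,0,0]
    - [0,0,0]
    - [0,0,0]
  travel:
    - [0,-0.005,0]
    - [0,-0.01,0]
    - [0,-0.015,0]
    - [0,-0.02,0]
    - [0,-0.025,0]
    - [0,-0.03,0]
    - [0,-0.032,0]
  gripper: [65,65,65,65,65,65,65]

```text
time_s: 23.2
eef_pos: [0.5796, 0.2056, 0.0289]
eef_rot: [[0.016, 1.0, -0.001], [1.0, -0.016, -0.0], [-0.0, -0.001, -1.0]]
wrist_force: [0.6, 0.8, -0.4]
opening: 0.65
```

Call:
drive_tool:
  dr:
    - [0,0,0]
    - [0,0,0]
    - [0,0,0]
    - [0,0,0]
    - [0,0,0]
    - [0,0,0]
    - [0,0,0]
    - [0,0,0]
    - [0,0,0]
    - [0,0,0]
  travel:
    - [0,0.001,0]
    - [0,0.001,0]
    - [0,0.001,0]
    - [0,0.001,0]
    - [0,0.001,0]
    - [0,0.001,0]
    - [0,0.001,0]
    - [0,0.001,0]
    - [0,0.001,0]
    - [0,0.001,0]
  gripper: [55,45,38,30,24,18,14,14,14,14]
  grip_force: 8

```text
time_s: 24.45
eef_pos: [0.5813, 0.2057, 0.0291]
eef_rot: [[0.016, 1.0, 0.0], [1.0, -0.016, 0.0], [0.0, 0.0, -1.0]]
wrist_force: [0.4, -0.1, -0.6]
opening: 0.142
```

Call:
drive_tool:
  dr:
    - [0,0,0]
    - [0,0,0]
    - [0,0,0]
    - [0,0,0]
  travel:
    - [0,0,0]
    - [0,0,0]
    - [0,0,0]
    - [0,0,0]
  gripper: [10,6,3,3]

```text
time_s: 24.95
eef_pos: [0.5813, 0.2057, 0.0291]
eef_rot: [[0.016, 1.0, 0.0], [1.0, -0.016, 0.0], [0.0, 0.0, -1.0]]
wrist_force: [-0.6, 0.2, 0.2]
opening: 0.03
```

Call:
drive_tool:
  dr:
    - [0,0,0]
    - [0,0,0]
    - [0,0,0]
    - [0,0,0]
    - [0,0,0]
    - [0,0,0]
    - [0,0,0]
    - [0,0,0]
  travel:
    - [0,0,-0.03]
    - [0,0,-0.046]
    - [0,0.04,-0.046]
    - [0,0.066,-0.046]
    - [0,0.066,-0.03]
    - [0,0.066,-0.005]
    - [0,0.066,0.012]
    - [0,0.066,0.012]
  gripper: [1,1,1,1,1,1,1,1]

```text
time_s: 25.95
eef_pos: [0.6451, 0.2043, 0.0151]
eef_rot: [[0.016, 1.0, -0.004], [1.0, -0.016, -0.001], [-0.001, -0.004, -1.0]]
wrist_force: [1.0, 0.2, 0.2]
opening: 0.015
```

Call:
drive_tool:
  dr:
    - [0,0,0]
    - [0,0,0]
    - [0,0,0]
    - [0,0,0]
    - [0,0,0]
  travel:
    - [0,-0.005,0]
    - [0,-0.01,0]
    - [0,-0.014,-0.003]
    - [0,-0.018,-0.007]
    - [0,-0.018,-0.007]
  gripper: [1,1,1,1,1]

```text
time_s: 26.58
eef_pos: [0.6352, 0.2055, 0.0284]
eef_rot: [[0.015, 1.0, 0.012], [1.0, -0.015, 0.002], [0.002, 0.012, -1.0]]
wrist_force: [11.1, -3.7, 9.4]
opening: 0.013
```

Call:
drive_tool:
  dr:
    - [0,0,0]
    - [0,0,0]
    - [0,0,0]
    - [0,0,0]
    - [0,0,0]
    - [0,0,0]
  travel:
    - [0,0.006,-0.004]
    - [0,0.018,-0.004]
    - [0,0.018,0.006]
    - [0,0.018,0.014]
    - [0,0.018,0.019]
    - [0,0.018,0.019]
  gripper: [1,1,1,1,1,1]

```text
time_s: 27.32
eef_pos: [0.6465, 0.2045, 0.0041]
eef_rot: [[0.016, 1.0, -0.002], [1.0, -0.016, -0.0], [-0.0, -0.002, -1.0]]
wrist_force: [0.5, -0.3, 0.1]
opening: 0.009
```

Call:
drive_tool:
  dr:
    - [0,0,0]
    - [0,0,0]
    - [0,0,0]
    - [0,0,0]
    - [0,0,0]
  travel:
    - [0,-0.004,0]
    - [0,-0.008,0]
    - [0,-0.012,0]
    - [0,-0.015,0]
    - [0,-0.015,0]
  gripper: [1,1,1,1,1]

```text
time_s: 27.95
eef_pos: [0.6357, 0.2051, 0.0072]
eef_rot: [[0.016, 1.0, 0.007], [1.0, -0.016, 0.001], [0.001, 0.007, -1.0]]
wrist_force: [6.9, -2.6, 5.0]
opening: 0.01
```

Call:
drive_tool:
  dr:
    - [0,0,0]
    - [0,0,0]
    - [0,0,0]
    - [0,0,0]
    - [0,0,0]
    - [0,0,0]
  travel:
    - [0,-0.002,-0.0025]
    - [0,-0.003,-0.005]
    - [0,-0.005,-0.008]
    - [0,-0.007,-0.011]
    - [0,-0.01,-0.015]
    - [0,-0.014,-0.019]
  gripper: [1,1,1,1,1,1]

```text
time_s: 28.7
eef_pos: [0.6171, 0.205, 0.0238]
eef_rot: [[0.016, 1.0, -0.002], [1.0, -0.016, -0.0], [-0.0, -0.002, -1.0]]
wrist_force: [0.9, 0.2, -0.8]
opening: 0.009
```

Call:
drive_tool:
  dr:
    - [0,0,0]
    - [0,0,0]
    - [0,0,0]
    - [0,0,0]
    - [0,0,0]
  travel:
    - [0,-0.003,-0.002]
    - [0,-0.006,-0.004]
    - [0,-0.009,-0.006]
    - [0,-0.012,-0.007]
    - [0,-0.014,-0.007]
  gripper: [1,1,1,1,1]

```text
time_s: 29.32
eef_pos: [0.6044, 0.2054, 0.0313]
eef_rot: [[0.016, 1.0, 0.0], [1.0, -0.016, 0.0], [0.0, 0.0, -1.0]]
wrist_force: [1.6, -0.7, 1.1]
opening: 0.011
```

Run:
```python
from m import *
st=robot.sense(); print(st['eef_pos'],st['wrist_force'])
a=snap('scene'); p=[.5275,.206,-.016]
print([(proj(a,W(p,(50+50*np.sin(th),0,28+50*np.cos(th))))).round(1).tolist() for th in(0,.2,.5,1.2)])
# signature: difference against first scene image around tab's initial place
b=a['pixels'].astype(int).sum(2)//3
for v in range(195,230,2): print(v,' '.join('%3d'%x for x in b[v,222:258:2]))
```

```text
[0.60435894 0.20539725 0.03131327] [ 1.64845497 -0.72653492  1.07926614]
[[238.7, 208.6], [237.4, 206.7], [235.7, 204.9], [233.5, 206.3]]
195 174 176 164 157  98  36  36  64  42  42  57  46  46  41  30  34  44  71
197 177 176 176 176 124  39  33  32  34  51  46  35  33  42  55  69  71  93
199 177 173 174 176 144  49  37  36  30  35  41  55  71  74  77  73  61 104
201 174 173 173 174 160  60  58  48  52  65  72  75  76  74  75  77  77 118
203 167 173 177 172 165  78  63  74  71  76  76  74  76  79  97 122 161 173
205 171 173 175 173 170  94  67  68  63  74  74  92 122 154 170 180 179 179
207 173 171 168 157 129  85  63  76  75  75  80 157 177 177 177 178 178 175
209 162 151 118  98 101  91  68  73  82  79  77 158 178 178 182 179 176 177
211 157 103  99 101  98  98  80  72  83  85  75 143 177 180 178 178 174 165
213 172 120 100 100 101 108 113  73  78  91  72 112 174 180 169 131  97  93
215 174 158 120 101 118 164 159  74  77  96  74  84 133 123 100  79  77  80
217 177 176 172 118 118 172 163  84  72  85  70  74  79  98  99  85  80  85
219 177 176 176 154 105 150 130  83  69  73  78  78  73  90  95 100  93  91
221 177 174 166 143  94  95  85  78  74  75  77  83  85 102 112 114 101  84
223 171 140 119  86  94  99  93  75  82  90 105 110 114 118 119 122 118 124
225 146 109  97  77  86  91  93 100 111 113 118 117 123 117 113 118 149 161
227 111 105  87  99  95 105 114 116 121 116 113 115 104 100  97 148 162 171
229 141 153 110  99  94 112 120 121 114 109 114 114 107  98 114 157 176 187
```

Call:
drive_tool:
  dr:
    - [0,0,0]
    - [0,0,0]
    - [0,0,0]
    - [0,0,0]
    - [0,0,0]
    - [0,0,0]
    - [0,0,0]
    - [0,0,0]
    - [0,0,0]
    - [0,0,0]
  travel:
    - [0,0.006,0]
    - [0,0.006,-0.03]
    - [0,0.006,-0.06]
    - [0,-0.01,-0.06]
    - [0,-0.018,-0.06]
    - [0,-0.018,-0.05]
    - [0,-0.018,-0.03]
    - [0,-0.018,-0.012]
    - [0,-0.018,0.006]
    - [0,-0.018,0.006]
  gripper: [1,1,20,45,45,45,45,45,45,45]

```text
time_s: 30.62
eef_pos: [0.5849, 0.2051, 0.0228]
eef_rot: [[0.016, 1.0, -0.003], [1.0, -0.016, -0.001], [-0.001, -0.003, -1.0]]
wrist_force: [0.4, 1.3, 0.3]
opening: 0.449
```

Call:
drive_tool:
  dr:
    - [0,0,0]
    - [0,0,0]
    - [0,0,0]
    - [0,0,0]
    - [0,0,0]
    - [0,0,0]
    - [0,0,0]
    - [0,0,0]
    - [0,0,0]
  travel:
    - [0,-0.002,0]
    - [0,-0.004,0]
    - [0,-0.004,0]
    - [0,-0.004,0]
    - [0,-0.004,0]
    - [0,-0.004,0]
    - [0,-0.004,0]
    - [0,-0.004,0]
    - [0,-0.004,0]
  gripper: [40,33,26,20,15,11,8,4,4]
  grip_force: 6

```text
time_s: 31.75
eef_pos: [0.5819, 0.2058, 0.0252]
eef_rot: [[0.016, 1.0, -0.001], [1.0, -0.016, 0.0], [0.0, -0.001, -1.0]]
wrist_force: [-3.3, 0.0, 5.6]
opening: 0.066
```

Call:
drive_tool:
  dr:
    - [0,0,0]
    - [0,0,0]
    - [0,0,0]
  travel:
    - [0,-0.001,-0.001]
    - [0,-0.001,-0.001]
    - [0,-0.001,-0.001]
  gripper: [4,4,4]
  grip_force: 20

```text
time_s: 32.12
eef_pos: [0.5817, 0.2058, 0.0253]
eef_rot: [[0.016, 1.0, 0.001], [1.0, -0.016, 0.0], [0.0, 0.001, -1.0]]
wrist_force: [5.0, 1.7, -12.2]
opening: 0.064
```

Call:
drive_tool:
  dr:
    - [0,0,0]
    - [0,0,0]
    - [0,0,0]
    - [0,0,0]
    - [0,0,0]
    - [0,0,0]
  travel:
    - [0,0.0006,0.0007]
    - [0,0.0006,0.0007]
    - [0,0.0006,0.0007]
    - [0,0.0006,0.0007]
    - [0,0.0006,0.0007]
    - [0,0.0006,0.0007]
  gripper: [4,4,12,25,35,35]
  grip_force: 6

```text
time_s: 32.88
eef_pos: [0.5819, 0.2057, 0.0255]
eef_rot: [[0.016, 1.0, 0.0], [1.0, -0.016, -0.0], [-0.0, 0.0, -1.0]]
wrist_force: [-0.5, -0.2, 0.5]
opening: 0.347
```

Call:
drive_tool:
  dr:
    - [0,0,0]
    - [0,0,0]
    - [0,0,0]
    - [0,0,0]
    - [0,0,0]
    - [0,0,0]
    - [0,0,0]
    - [0,0,0]
    - [0,0,0]
    - [0,0,0]
    - [0,0,0]
    - [0,0,0]
  travel:
    - [0,0,-0.02]
    - [0,0,-0.05]
    - [0,0,-0.1]
    - [0,0,-0.15]
    - [-0.06,0,-0.15]
    - [-0.12,-0.02,-0.15]
    - [-0.18,-0.04,-0.15]
    - [-0.24,-0.07,-0.15]
    - [-0.3,-0.1,-0.15]
    - [-0.35,-0.1,-0.15]
    - [-0.4,-0.1,-0.15]
    - [-0.4,-0.1,-0.15]
  gripper: [35,35,35,35,35,35,35,35,35,35,35,35]

```text
time_s: 34.38
eef_pos: [0.4756, -0.1957, 0.1769]
eef_rot: [[0.02, 1.0, 0.002], [1.0, -0.02, -0.001], [-0.001, 0.002, -1.0]]
wrist_force: [-0.4, 0.8, -0.5]
opening: 0.349
```

Run:
```python
from m import *
st=robot.sense(); print(st['eef_pos'],st['wrist_force'])
t=snap('top'); a=snap('scene'); pickle.dump((t,a),open('n2.pkl','wb'))
L=cv2.resize(a['pixels'][190:270,200:280],None,fx=5,fy=5,interpolation=cv2.INTER_CUBIC); R=cv2.resize(t['pixels'][165:245,175:255],None,fx=5,fy=5,interpolation=cv2.INTER_CUBIC)
cv2.imwrite('pics/fin.png',np.hstack([L,R]))
for th in(-.1,0,.1): 
    for q,o,pp,k in((a,(199.5,189.5),[.526,.2064,-.0075],0),(t,(174.5,164.5),[.5309,.205,-.023],400)): print(th,(proj(q,W(pp,(50+50*np.sin(th),0,28+50*np.cos(th))))-o)*5+[k,0], (proj(q,W(pp,(50,0,28)))-o)*5+[k,0])
```

```text
[ 0.47560386 -0.19572787  0.17690038] [-0.3658572   0.77806213 -0.53577282]
-0.1 [199.34898612 103.86380157] [202.91754101 159.68944411]
-0.1 [621.65147198  89.17258102] [632.08794685  90.59722596]
0 [195.81283682  97.90510806] [202.91754101 159.68944411]
0 [621.9562773   78.90486903] [632.08794685  90.59722596]
0.1 [192.36889654  92.6125451 ] [202.91754101 159.68944411]
0.1 [622.36696868  68.76523458] [632.08794685  90.59722596]
```

View pics/fin.png

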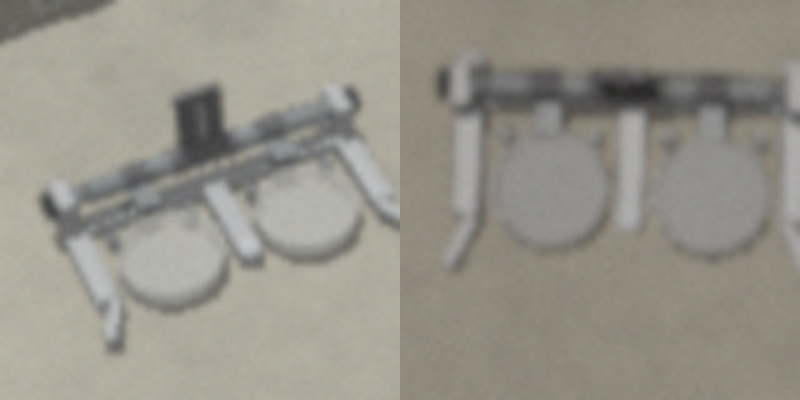

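Run:
```python
from m import *
t,a=pickle.load(open('n2.pkl','rb'))
b=t['pixels'].astype(int).sum(2)/3; print([int(x) for x in b[174:192,217:224].mean(1)]); print([round(float(((164.5+ (r))) ),1) for r in (79/5,91/5)])
for n,(x,y) in dict(bottle=(.576,.387),big=(.67,-.13),cup=(.483,-.169)).items():
    u,v=proj(a,[x,y,.03]).astype(int); d=cv2.absdiff(a['pixels'][v-25:v+25,u-25:u+25],s2['pixels'][v-25:v+25,u-25:u+25]); print(n,d.mean())
robot.hand_in()
```

```text
[135, 136, 136, 133, 121, 103, 86, 68, 50, 44, 52, 65, 87, 117, 140, 151, 154, 155]
[180.3, 182.7]
bottle 4.730266666666667
big 4.781066666666667
cup 32.444
the job is handed in; nothing more can be done
```

The job is handed in after about 34 s of robot time.

- **Microtube:** I took it from the left bay and dropped it in the white cup. A later top view showed it lying on the cup floor.
- **Dish:** I pushed the loose dish along the bench with two half-open fingers, never gripping or lifting it. The push stopped against the pegs at about 10 N. Afterwards the dish's front edge and sides lay level and centred in its bay, like the held dish, within about 1 px (2.5 mm).
- **Hold-down shaft:** I raised the tab from behind, then squeezed it between vertical pads. The opening read 5.9–6.1 mm against the 6 mm tab, so the pads lay flush. I brought the side force towards zero before opening, then moved the arm clear.
- **Last checks:** The last picture shows the tab upright, the clips over both lids, and both dishes home. The tab's angle in the scene picture is only good to about 0.1 rad, so "straight up" rests mainly on the flush grip. The picture difference around the bottle and the big dish was small. Around the cup it was large, which I put down to the arm in view and the tube inside. I did not check the timer, but nothing was driven near it.

**What disagreed or went wrong:**
- The fingertips sat about 18–24 mm above the reported TCP height. My first grasp closed above the tube because of this.
- My first sweep at the tab passed over it, and two pushes jammed against it at up to about 15 N. I corrected both.
- The two cameras differed by about 5 mm in x. Contact with the pegs and the tab agreed with the top camera.

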